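# Start the disc cutter's clamp screw in its thread

### The job

The disc cutter's clamp screw is sitting crossed on top of its thread. Turn its knurled head backward (anticlockwise from above) only until the screw drops into the start of the thread, then wind it forward (clockwise) one turn, and finish still gripping the head firmly so that the screw is held there, just started. Leave everything else on the bench where it is.

Things in the scene. Friction and masses are not known exactly. Their poses are not given: they have to be found in the camera images.
- cutter: The jeweller's disc cutter, fixed to the bench: a round steel die block 110 mm across, 50 mm tall, with a round boss in the middle (44 mm across, top 64 mm above the bench) that holds the upright clamp screw. Dark discs on top are its punch holes. Origin: on the bench, on the screw's axis. Inside the boss: a right-hand single-start thread, 6 mm per turn, with a burr on its first turn.
- screw_head: The clamp screw's round knurled steel head, 34 mm across, 28 mm tall, on a 20 mm shank out of the boss; a dark index line on its flat top runs from the middle to the rim along the head's own +x. Origin: centre of its underside, about 88 to 90 mm above the bench at the start, z up. The screw weighs 0.35 kg; gripped firmly it cannot fall, and drops only when the fingers ease off.
- head_top (a point): Centre of the flat top of the screw's head, on the screw's axis, 28 mm above the head's underside (about 116 to 118 mm above the bench at the start).
- screw_turn (a joint): Angle of the screw in rad, not wrapped: grows as it is turned forward (clockwise from above), falls as it is turned backward. It stays where it is left (friction about 0.03 N m). At the start the lead of the thread, where it drops, lies 0.3 to 2.4 rad backward of where it is; turned forward there, it soon jams on the burr. The value itself does not tell where the lead is.
- screw_lift (a joint): Height of the screw in m, up positive. Start: 0 to -0.0025, resting crossed on the first thread. Backward it climbs 1 mm per rad up to the lead, there it drops 6 mm by its weight, to about -0.006; farther back it climbs again and jams 2.2 rad on. Then forward turns draw it down 6 mm a turn: about -0.012 one turn past the lead. Axial play about 1 mm; stops at +0.0025 and -0.0165.
- punch_a: Bystander: a short round steel punch, 22 mm across and 50 mm tall, standing near the cutter. Origin: centre of its underside.
- punch_b: Bystander: a short round steel punch, 16 mm across and 50 mm tall, standing near the cutter. Origin: centre of its underside.
- jar: Bystander: a small amber glass jar, 52 mm across and 62 mm tall, near the cutter. Origin: centre of its underside.
- hammer: Bystander: a hammer lying on the bench.
- bench_block: Bystander: a flat square steel bench block, 75 x 75 x 22 mm. Origin: centre of its underside.
- blank_tray: Bystander: a shallow wooden tray, 110 x 80 x 22 mm. Origin: centre of its underside.
- graver: Bystander: a hand graver (like a screwdriver), 150 mm long, lying on the bench.

How it is judged:
By the outcome, as a careful person would: the job done as asked, in the order asked, and still so for the second after the job is handed in, while the arm keeps its last pose, push and grip.
It also fails if it takes over 72 s, if anything falls off the work surface, if the arm or the gripper's body presses on something with over 40 N, if the wrist force passes 120 N, or if a joint passes its speed limit or range.

### The arm

A 7-joint arm with a two-finger parallel gripper is mounted at the origin on the work surface. World frame = base frame: x ahead of the robot, y to its left, z up, the work surface at z = 0. Lengths are in mm, angles in rad, forces in N, time in s.
With the tool pointing down it reaches from about 350 to 900 mm from the base axis. Payload 7.2 kg.
Tool frame: the origin (TCP) lies between the finger pads, 19 mm behind the fingertips; this is the grasp point; z points along the fingers, y is the line along which they close (so a half turn about z gives the same grasp; the last joint's range is limited). The gripper opens to 85 mm and grips with 20 to 120 N. Pads are 22 mm wide; open, the fingers measure 114 mm over their backs; the gripper's body (76 mm by 85 mm) begins 54 mm behind the grasp point. The pads swing forward as they close: fully open they stand 13 mm farther back than shut.
Start: joints at [-1.308, 0.411, -0.013, 1.596, 0.006, 1.134, -0.082], TCP at [203.009, 591.114, 249.997] pointing down, gripper open.
Joint ranges: [-2.95, 2.95], [-0.29, 1.99], [-1.47, 1.44], [0.14, 2.54], [-1.03, 4.17], [0.13, 1.85], [-2.86, 2.86]. Speed limits (rad/s): [2.39, 2.39, 3.01, 3.01, 3.14, 3.14, 3.14].

### API

Orientations are given as a unit quaternion [w, x, y, z].
In Python, from cell import env, eyes gives the robot as it stands.
- The arm moves only by the shell command python3 -m inch 'ROWS' [OPENING]. ROWS is JSON, a list of rows, each an object with "xyz": the shift along the tool's x, y, z in mm, a list of three; "twist": the turn about the tool's z in degrees. A call has 1 to 20 rows; each row is the pose to reach, as a shift and turn from the pose commanded when the call began, along the tool's axes at that moment; what a row does not reach only later rows make up. A row lasts 1/8 s, in which the tool goes at most 62.5 mm and 10.7 degrees, less where a joint would pass 70% of its speed; a pose out of reach is approached as far as the arm can. A call with a gripper value outside its range is refused whole. OPENING is the opening, from 0 (shut) to 1 (fully open), set as the call begins (- or left out, the last holds). The fingers move at their own pace and stop on an object; the grip force is fixed at half the most. Time passes only in rows, so rows that repeat a pose let the fingers close. It gives the time, the measured TCP pose, the force, the opening and the grip force at its end, in the units of the state.
- env.state(): the state, without advancing time (a new reading comes with each control period).
- eyes.read_camera(name): name is "scene" or "top" or "wrist"; returns the picture (420x560x3 uint8, blue, green, red); there is no depth.
- eyes.camera_params(name): a dict with "fx", "fy", "cx", "cy" (pixels), "T" (4x4, takes a point from camera to world coordinates); the wrist camera has in their place "hand_eye" (4x4, takes a point from camera to tool coordinates, whose origin is the TCP and whose axes are the flange's). Camera axes: x right, y up, looking along -z (the intrinsics and any distortion apply to the point x, -y, -z); pixel columns grow to the right and rows downward; lengths in mm; the calibration is good to about 2 mm. A picture is of the moment at which its call begins: read the wrist's pose just before it. camera_params takes no time and is no camera call.
- env.finish_job(): hands the job in; it is judged then, once.
The state is a dict: "clock": time; "joint_positions": joint angles; "joint_vel": joint speeds; "joint_efforts": joint torques, N m; "tool_pos": TCP position; "orientation": TCP orientation; "contact_force": force on the tool from outside, world axes, zero at the start; "moment": the same for the moment, N m; "gripper_width": opening from 0.0 (shut) to 1.0 (fully open); "grasp_force": force on a finger pad.
Only numpy, scipy, OpenCV 4.12 (cv2) and the standard library are available. Lean on these libraries where they do the work, as an engineer would, in place of code of your own. Each camera call takes 0.05 s, during which the arm holds its last target. There are 200 camera calls.

## Working session

There is one attempt and no reset: what is moved stays moved. The work goes in short steps, Python scripts to look and compute and a shell command to move; the robot and the scene stay as the last step left them, time stands still between calls to the robot, and variables do not carry over. Pictures are saved under pics/ and viewed, at most 10 in all, crops included, and the job is handed in when it is done.

```bash
mkdir -p pics
python3 - <<'E'
from cell import env, eyes
import cv2,numpy as np
s=env.state()
print({k:np.round(v,3).tolist() for k,v in s.items()})
a=eyes.read_camera("scene");b=eyes.read_camera("top")
cv2.imwrite("pics/scene.png",a);cv2.imwrite("pics/top.png",b)
for n in("scene","top","wrist"):
    print(n,{k:np.round(v,3).tolist() for k,v in eyes.camera_params(n).items()})
E
```

```text
{'clock': 0.0, 'joint_positions': [-1.308, 0.412, -0.013, 1.597, 0.006, 1.134, -0.082], 'joint_vel': [-0.0, -0.001, 0.001, 0.002, -0.001, -0.001, -0.0], 'joint_efforts': [0.0, -60.063, 0.683, -29.94, 0.014, 0.011, 0.0], 'tool_pos': [202.869, 590.648, 249.153], 'orientation': [-0.0, 0.165, 0.986, -0.001], 'contact_force': [-0.385, 0.178, -0.214], 'moment': [-0.031, -0.023, 0.022], 'grasp_force': 0.0, 'gripper_width': 0.999}
scene {'fx': 447.715, 'fy': 447.715, 'cx': 278.13, 'cy': 208.264, 'T': [[0.835, -0.357, 0.418, 987.381], [0.549, 0.553, -0.626, -624.494], [-0.007, 0.753, 0.658, 775.58], [0.0, 0.0, 0.0, 1.0]]}
top {'fx': 393.494, 'fy': 393.494, 'cx': 278.032, 'cy': 203.039, 'T': [[0.001, 0.995, -0.098, 455.894], [-1.0, -0.001, -0.012, -9.914], [-0.012, 0.098, 0.995, 1070.613], [0.0, 0.0, 0.0, 1.0]]}
wrist {'fx': 298.599, 'fy': 298.599, 'cx': 284.293, 'cy': 207.953, 'hand_eye': [[0.001, 0.956, 0.293, 74.578], [1.0, -0.0, -0.002, -0.054], [-0.001, 0.293, -0.956, -123.75], [0.0, 0.0, 0.0, 1.0]]}
```

View pics/top.png

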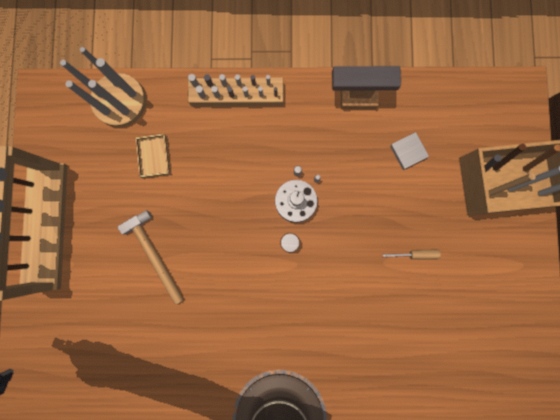

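View pics/scene.png

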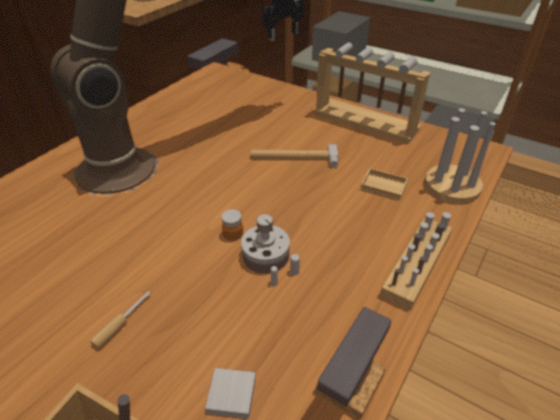

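The top view shows the cutter at about (296,201), with the head at (297,197). In the scene view the head top is at about (265,220). The jar is at (290,243) and the punches at (298,171) and (318,179). Next I'll triangulate the head.

```bash
cat > h.py <<'E'
from cell import env, eyes
import numpy as np
from scipy.spatial.transform import Rotation as R
def tool():
    s=env.state(); T=np.eye(4); T[:3,:3]=R.from_quat(s['orientation'],scalar_first=True).as_matrix(); T[:3,3]=s['tool_pos']; return T
def ray(name,u,v,T=None):
    p=eyes.camera_params(name)
    M=p['T'] if 'T' in p else T@np.array(p['hand_eye'])
    M=np.array(M); d=M[:3,:3]@np.array([(u-p['cx'])/p['fx'],-(v-p['cy'])/p['fy'],-1]); return M[:3,3],d
def atz(name,u,v,z,T=None):
    o,d=ray(name,u,v,T); return o+d*(z-o[2])/d[2]
E
python3 - <<'E'
from h import *
import cv2
print(atz("top",297,197,117),atz("scene",265,220,117), atz("top",296,201,50))
T=tool(); h=atz("top",297,197,117)
print("shift tool axes to head, z=0:",T[:3,:3].T@(h-T[:3,3]))
a=cv2.imread("pics/top.png")[155:265,245:345];b=cv2.imread("pics/scene.png")[190:300,210:310]
cv2.imwrite("pics/c.png",cv2.resize(np.hstack([a,b]),None,fx=4,fy=4,interpolation=cv2.INTER_CUBIC))
E
```

```text
[564.40732861 -44.4978105  117.        ] [566.76414207 -45.66927849 117.        ] [561.54212033 -44.27991455  50.        ]
shift tool axes to head, z=0: [-548.19881796 -483.18313097  132.97980117]
```

View pics/c.png

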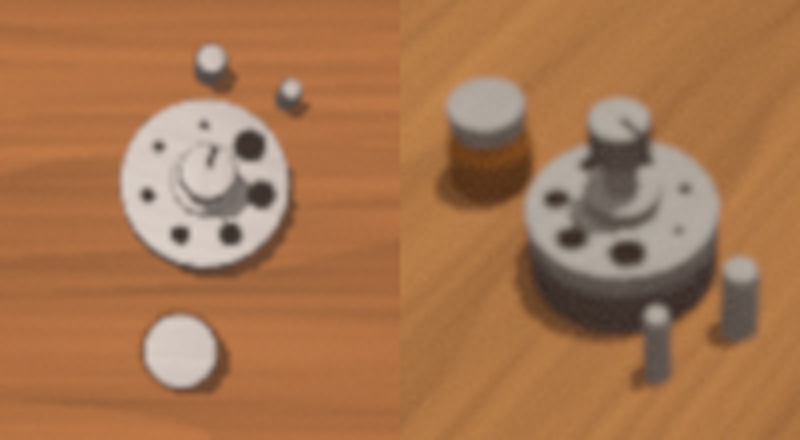

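The crop shows the head top at top-view pixel (297,198), with its index line toward (298,192). Both cameras put the head at about (565,-45). Moving above it now.

```bash
python3 -m inch '[{"xyz":[-40,-35,0],"twist":0},{"xyz":[-80,-70,0],"twist":0},{"xyz":[-120,-105,0],"twist":0},{"xyz":[-160,-140,0],"twist":0},{"xyz":[-200,-176,0],"twist":0},{"xyz":[-240,-211,0],"twist":0},{"xyz":[-280,-247,0],"twist":0},{"xyz":[-320,-282,0],"twist":0},{"xyz":[-360,-317,0],"twist":0},{"xyz":[-400,-352,0],"twist":0},{"xyz":[-440,-388,0],"twist":0},{"xyz":[-480,-423,0],"twist":0},{"xyz":[-520,-458,20],"twist":0},{"xyz":[-548,-483,40],"twist":0},{"xyz":[-548,-483,50],"twist":0},{"xyz":[-548,-483,50],"twist":0},{"xyz":[-548,-483,50],"twist":0}]' 1
python3 - <<'E'
from h import *
import cv2
T=tool(); print(np.round(T,3),np.round(env.state()['joint_positions'],3))
cv2.imwrite("pics/w1.png",eyes.read_camera("wrist"))
p=eyes.camera_params("wrist");M=T@np.array(p['hand_eye'])
q=np.linalg.inv(M)@np.array([565,-45,117,1]);print("pred px",p['cx']+p['fx']*q[0]/-q[2],p['cy']-p['fy']*q[1]/-q[2])
E
```

```text
clock: 2.22
tool_pos: [564.3, -42.2, 200.5]
orientation: [0.0, 0.164, 0.987, 0.0]
contact_force: [0.0, 0.2, -0.3]
gripper_width: 0.995
grasp_force: 0.0
[[-9.46000e-01  3.23000e-01  0.00000e+00  5.64345e+02]
 [ 3.23000e-01  9.46000e-01  1.00000e-03 -4.22080e+01]
 [-0.00000e+00  1.00000e-03 -1.00000e+00  2.00452e+02]
 [ 0.00000e+00  0.00000e+00  0.00000e+00  1.00000e+00]] [-0.31   0.371  0.388  1.821 -0.167  0.981  1.389]
pred px 280.5230344435169 224.33960772871282
```

View pics/w1.png

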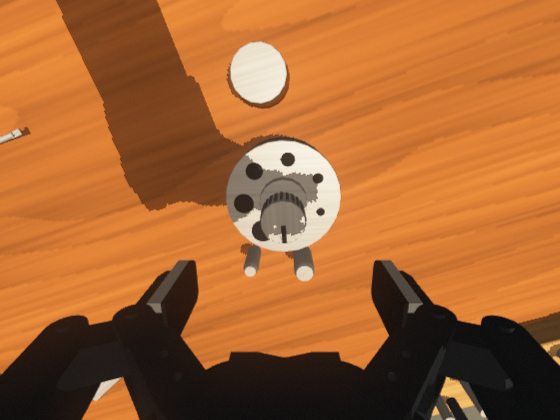

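The wrist picture shows the head's flat top centred near (284,224), with the index line running down to (284,243). That agrees with the prediction of (281,224).

Run:
```python
from h import *
T=tool(); h=atz("wrist",284,224,117,T); print(h, T[:3,:3].T@(h-T[:3,3]))
```

```text
[565.87186867 -42.58988814 117.        ] [-1.33240994e+00  6.70431915e-02  8.36746944e+01]
```

```bash
python3 -m inch '[{"xyz":[-1.5,-1,30],"twist":0},{"xyz":[-1.5,-1,60],"twist":0},{"xyz":[-1.5,-1,85],"twist":0},{"xyz":[-1.5,-1,98],"twist":0},{"xyz":[-1.5,-1,98],"twist":0},{"xyz":[-1.5,-1,98],"twist":0}]' 0.6
python3 -m inch '[{"xyz":[0,0,0],"twist":0},{"xyz":[0,0,0],"twist":0},{"xyz":[0,0,0],"twist":0},{"xyz":[0,0,0],"twist":0},{"xyz":[0,0,0],"twist":0},{"xyz":[0,0,0],"twist":0}]' 0
```

```text
clock: 3.02
tool_pos: [566.2, -45.0, 103.1]
orientation: [0.001, 0.164, 0.986, 0.0]
contact_force: [0.3, -0.0, 0.3]
gripper_width: 0.598
grasp_force: 0.0
clock: 3.78
tool_pos: [566.4, -44.4, 103.2]
orientation: [0.001, 0.164, 0.986, 0.001]
contact_force: [-0.0, 2.7, 5.1]
gripper_width: 0.378
grasp_force: 58.9
```

```bash
cat > snap.py <<'E'
from h import *
import cv2,sys
s=env.state();print(np.round(s['contact_force'],1),np.round(s['moment'],2),np.round(s['tool_pos'],1),"j7",round(s['joint_positions'][6],3),round(s['gripper_width'],3))
cv2.imwrite(f"pics/{sys.argv[1]}.png",eyes.read_camera("wrist"))
E
python3 snap.py g0
python3 -m inch '[{"xyz":[0,0,0],"twist":-5},{"xyz":[0,0,0],"twist":-10},{"xyz":[0,0,0],"twist":-15},{"xyz":[0,0,0],"twist":-15},{"xyz":[0,0,0],"twist":-15}]'
python3 snap.py g1
python3 -m inch '[{"xyz":[0,0,0],"twist":0},{"xyz":[0,0,0],"twist":0},{"xyz":[0,0,0],"twist":0}]' 0.45
python3 snap.py r1
python3 -c "
import cv2,numpy as np
cv2.imwrite('pics/m1.png',np.hstack([cv2.resize(cv2.imread(f'pics/{n}.png')[170:420,150:416],None,fx=1.5,fy=1.5) for n in('g0','r1')]))"
```

```text
[-0.   2.7  5.1] [ 0.34  0.15 -0.02] [566.4 -44.4 103.2] j7 1.447 0.378
clock: 4.45
tool_pos: [566.5, -43.7, 103.4]
orientation: [0.001, 0.034, 0.999, 0.001]
contact_force: [-0.9, 4.3, 6.8]
gripper_width: 0.38
grasp_force: 59.3
[-0.9  4.3  6.8] [0.7  0.29 0.06] [566.5 -43.7 103.4] j7 1.666 0.38
clock: 4.88
tool_pos: [565.4, -45.4, 101.9]
orientation: [-0.0, 0.035, 0.999, -0.0]
contact_force: [0.7, -0.5, -0.2]
gripper_width: 0.452
grasp_force: 0.0
[ 0.7 -0.5 -0.2] [-0.05 -0.04 -0.05] [565.4 -45.4 101.9] j7 1.666 0.452
```

View pics/m1.png

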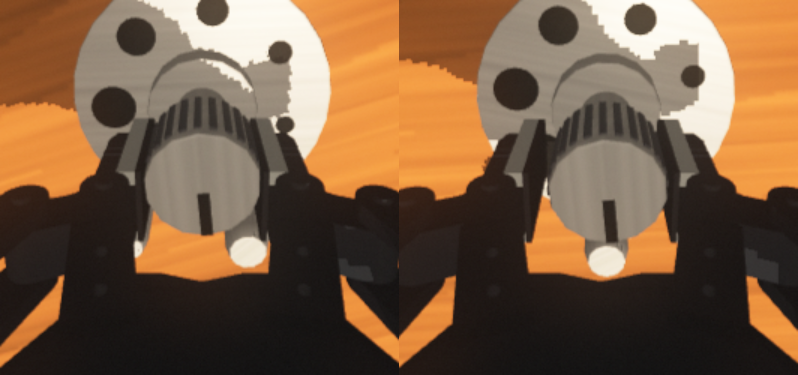

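The index line turned with the head. The head still fills the same place in the image, so it hasn't dropped. Backward turning raises j7, so while released I'll re-centre and take a half-turn regrip for more range.

```bash
python3 -m inch '[{"xyz":[-0.8,1.2,0],"twist":10},{"xyz":[-0.8,1.2,0],"twist":20},{"xyz":[-0.8,1.2,0],"twist":30},{"xyz":[-0.8,1.2,0],"twist":40},{"xyz":[-0.8,1.2,0],"twist":50},{"xyz":[-0.8,1.2,0],"twist":60},{"xyz":[-0.8,1.2,0],"twist":70},{"xyz":[-0.8,1.2,0],"twist":80},{"xyz":[-0.8,1.2,0],"twist":90},{"xyz":[-0.8,1.2,0],"twist":100},{"xyz":[-0.8,1.2,0],"twist":110},{"xyz":[-0.8,1.2,0],"twist":120},{"xyz":[-0.8,1.2,0],"twist":130},{"xyz":[-0.8,1.2,0],"twist":140},{"xyz":[-0.8,1.2,0],"twist":150},{"xyz":[-0.8,1.2,0],"twist":160},{"xyz":[-0.8,1.2,0],"twist":170},{"xyz":[-0.8,1.2,0],"twist":180},{"xyz":[-0.8,1.2,0],"twist":180},{"xyz":[-0.8,1.2,0],"twist":180}]' 0.6
python3 snap.py r2
python3 -m inch '[{"xyz":[0,0,0],"twist":0},{"xyz":[0,0,0],"twist":0},{"xyz":[0,0,0],"twist":0},{"xyz":[0,0,0],"twist":-5},{"xyz":[0,0,0],"twist":-10},{"xyz":[0,0,0],"twist":-15},{"xyz":[0,0,0],"twist":-15}]' 0
python3 snap.py g3
python3 -m inch '[{"xyz":[0,0,0],"twist":-15},{"xyz":[0,0,0],"twist":-15},{"xyz":[0,0,0],"twist":-15}]' 0.5
python3 snap.py r3
python3 -c "
import cv2,numpy as np
cv2.imwrite('pics/m2.png',np.hstack([cv2.resize(cv2.imread(f'pics/{n}.png')[170:420,150:416],None,fx=1.5,fy=1.5) for n in('r2','r3')]))"
```

```text
clock: 7.42
tool_pos: [566.4, -44.0, 101.9]
orientation: [0.0, 0.999, -0.033, -0.0]
contact_force: [0.2, -0.3, 0.6]
gripper_width: 0.601
grasp_force: 0.0
[ 0.2 -0.3  0.6] [ 0.01 -0.01  0.02] [566.4 -44.  101.9] j7 -0.898 0.601
clock: 8.35
tool_pos: [566.5, -43.2, 102.4]
orientation: [-0.001, 0.995, 0.097, 0.0]
contact_force: [-1.4, 3.5, 6.0]
gripper_width: 0.384
grasp_force: 59.6
[-1.4  3.5  6. ] [0.6  0.43 0.04] [566.5 -43.2 102.4] j7 -0.685 0.384
clock: 8.78
tool_pos: [566.4, -44.2, 102.0]
orientation: [-0.0, 0.974, 0.225, 0.0]
contact_force: [-0.5, 0.1, 0.6]
gripper_width: 0.494
grasp_force: 0.0
[-0.5  0.1  0.6] [ 0.04 -0.03 -0.03] [566.4 -44.2 102. ] j7 -0.474 0.494
```

View pics/m2.png

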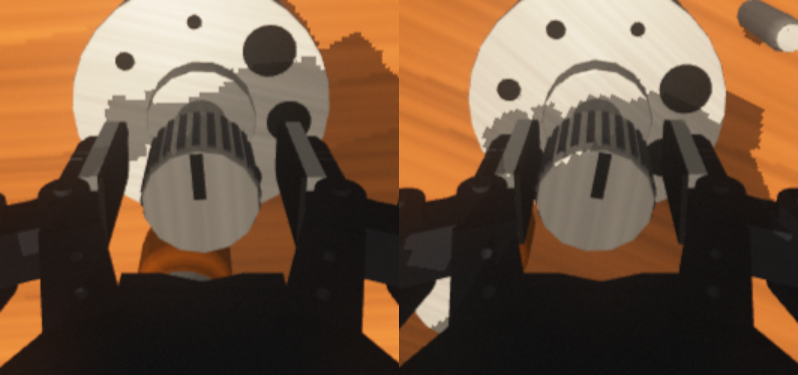

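Both frames show the head at the same height (lower rim at row ~250 of the montage), so it hasn't dropped after about 30° backward. The tool ran 15° ahead after I eased off because of my row mistake, which did no harm. From here I'll measure the lower rim row numerically.

```bash
cat > rim.py <<'E'
import cv2,numpy as np,sys
def rim(n):
    im=cv2.imread(f"pics/{n}.png"); S=cv2.cvtColor(im,cv2.COLOR_BGR2HSV)[:,:,1].astype(int)
    r=[next((k for k in range(290,400) if S[k,c]>110),-1) for c in range(272,296,3)]
    return np.median(r)
if __name__=="__main__":
    for n in sys.argv[1:]: print(n,"rim row",rim(n))
E
python3 -m inch '[{"xyz":[0,0,0],"twist":0},{"xyz":[0,0,0],"twist":0},{"xyz":[0,0,0],"twist":0},{"xyz":[0,0,0],"twist":-5},{"xyz":[0,0,0],"twist":-10},{"xyz":[0,0,0],"twist":-15},{"xyz":[0,0,0],"twist":-15}]' 0 | grep force
python3 -m inch '[{"xyz":[0,0,0],"twist":0},{"xyz":[0,0,0],"twist":0},{"xyz":[0,0,0],"twist":0}]' 0.5 >/dev/null
python3 snap.py r4; python3 rim.py r2 r3 r4
```

```text
contact_force: [-5.0, 4.2, 7.1]
grasp_force: 59.5
[ 0.2 -0.   0.2] [ 0.07 -0.04  0.01] [566.5 -44.2 101.9] j7 -0.263 0.503
r2 rim row 337.5
r3 rim row 337.0
r4 rim row 336.0
```

```bash
python3 -m inch '[{"xyz":[0,0,0],"twist":0},{"xyz":[0,0,0],"twist":0},{"xyz":[0,0,0],"twist":0},{"xyz":[0,0,0],"twist":-5},{"xyz":[0,0,0],"twist":-10},{"xyz":[0,0,0],"twist":-15},{"xyz":[0,0,0],"twist":-15}]' 0 | grep force
python3 -m inch '[{"xyz":[0,0,0],"twist":0},{"xyz":[0,0,0],"twist":0},{"xyz":[0,0,0],"twist":0}]' 0.5 >/dev/null
python3 snap.py r5; python3 rim.py r4 r5
```

```text
contact_force: [-4.3, 4.6, -3.2]
grasp_force: 59.8
[-0.7  1.2 -0.2] [-0.03 -0.02 -0.  ] [566.8 -44.4 102.2] j7 -0.052 0.502
r4 rim row 336.0
r5 rim row 326.5
```

```bash
python3 -c "
import cv2,numpy as np
cv2.imwrite('pics/m3.png',np.hstack([cv2.resize(cv2.imread(f'pics/{n}.png')[170:420,150:416],None,fx=1.5,fy=1.5) for n in('r4','r5')]))"
```

```text
(no output)
```

View pics/m3.png

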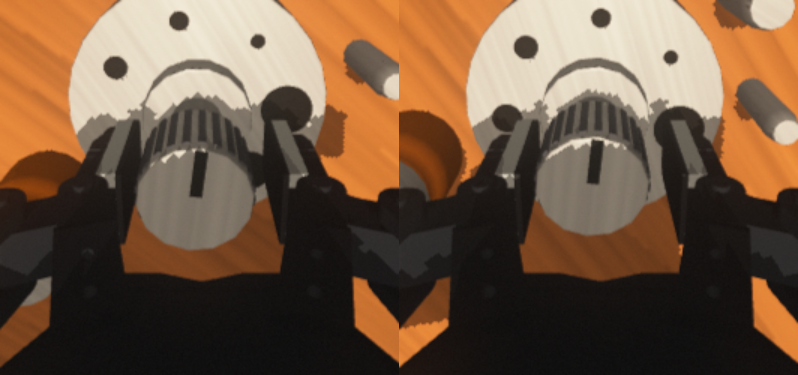

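The second frame shows the screw dropped: the head rim moved up about 10 px and looks smaller, and the tool had carried its weight (-3.2 N) before I eased off. Now I'll lower to follow, reposition while open, and wind forward.

```bash
python3 -m inch '[{"xyz":[0.5,-1,2],"twist":-9},{"xyz":[0.5,-1,5],"twist":-18},{"xyz":[0.5,-1,5],"twist":-27},{"xyz":[0.5,-1,5],"twist":-36},{"xyz":[0.5,-1,5],"twist":-45},{"xyz":[0.5,-1,5],"twist":-54},{"xyz":[0.5,-1,5],"twist":-63},{"xyz":[0.5,-1,5],"twist":-72},{"xyz":[0.5,-1,5],"twist":-81},{"xyz":[0.5,-1,5],"twist":-90},{"xyz":[0.5,-1,5],"twist":-90},{"xyz":[0.5,-1,5],"twist":-90}]' 0.55 | grep force
python3 -m inch '[{"xyz":[0,0,0],"twist":0},{"xyz":[0,0,0],"twist":0},{"xyz":[0,0,0],"twist":0},{"xyz":[0,0,0],"twist":0},{"xyz":[0,0,0.2],"twist":9},{"xyz":[0,0,0.3],"twist":18},{"xyz":[0,0,0.5],"twist":27}]' 0
python3 snap.py f1
```

```text
contact_force: [0.2, -0.4, 0.6]
grasp_force: 0.0
clock: 13.8
tool_pos: [565.0, -44.1, 96.7]
orientation: [-0.0, 0.51, 0.86, -0.001]
contact_force: [-5.6, -4.2, 6.1]
gripper_width: 0.383
grasp_force: 59.3
[-5.6 -4.2  6.1] [-0.68  0.96  0.14] [565.  -44.1  96.7] j7 0.835 0.383
```

```bash
python3 -m inch '[{"xyz":[0,0,0.2],"twist":9},{"xyz":[0,0,0.3],"twist":18},{"xyz":[0,0,0.5],"twist":27},{"xyz":[0,0,0.6],"twist":36},{"xyz":[0,0,0.8],"twist":45},{"xyz":[0,0,0.9],"twist":54},{"xyz":[0,0,1],"twist":63},{"xyz":[0,0,1.2],"twist":72},{"xyz":[0,0,1.3],"twist":81},{"xyz":[0,0,1.5],"twist":90},{"xyz":[0,0,1.5],"twist":90}]' 0
python3 snap.py f2
```

```text
clock: 15.22
tool_pos: [563.6, -44.0, 94.9]
orientation: [-0.0, 0.969, 0.249, -0.002]
contact_force: [-8.1, -2.1, 10.4]
gripper_width: 0.383
grasp_force: 59.9
[-8.1 -2.1 10.4] [-0.4   1.66 -0.15] [563.6 -44.   94.9] j7 -0.429 0.383
```

```bash
python3 -m inch '[{"xyz":[0,0,0],"twist":0},{"xyz":[0,0,0],"twist":0},{"xyz":[0,0,0],"twist":0}]' 0.55 | grep force
python3 snap.py r6; python3 rim.py r5 r6
python3 -c "
import cv2,numpy as np
cv2.imwrite('pics/m4.png',np.hstack([cv2.resize(cv2.imread(f'pics/{n}.png')[170:420,150:416],None,fx=1.5,fy=1.5) for n in('f1','r6')]))"
```

```text
contact_force: [0.8, -0.1, 0.0]
grasp_force: 0.0
[ 0.8 -0.1  0. ] [0.02 0.02 0.  ] [566.2 -42.7  95. ] j7 -0.426 0.548
r5 rim row 326.5
r6 rim row 337.0
```

View pics/m4.png

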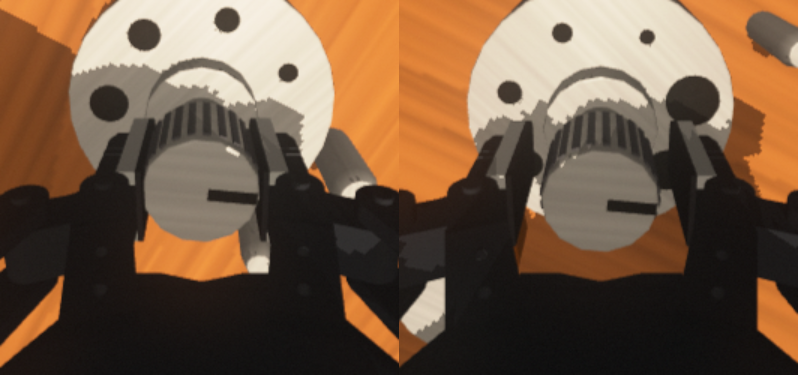

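No slip: the index line kept its angle relative to the fingers, and 117° forward is done. I'll compute the head centre offset from (285,303).

Run:
```python
from h import *
T=tool(); 
for z in(109,111):
    h=atz("wrist",284.7,303.3,z,T); print(h, T[:3,:3].T@(h-T[:3,3]))
```

```text
[564.98287421 -43.55184302 109.        ] [ -1.32961383   0.13221751 -14.03849096]
[566.18616251 -42.87915872 111.        ] [  0.04946403   0.12884151 -16.03812586]
```

```bash
python3 -m inch '[{"xyz":[-1,0,0],"twist":-9},{"xyz":[-1,0,0],"twist":-18},{"xyz":[-1,0,0],"twist":-27},{"xyz":[-1,0,0],"twist":-36},{"xyz":[-1,0,0],"twist":-45},{"xyz":[-1,0,0],"twist":-54},{"xyz":[-1,0,0],"twist":-63},{"xyz":[-1,0,0],"twist":-72},{"xyz":[-1,0,0],"twist":-81},{"xyz":[-1,0,0],"twist":-90},{"xyz":[-1,0,0],"twist":-99},{"xyz":[-1,0,0],"twist":-108},{"xyz":[-1,0,0],"twist":-117},{"xyz":[-1,0,0],"twist":-125},{"xyz":[-1,0,0],"twist":-125},{"xyz":[-1,0,0],"twist":-125}]' 0.55 | grep force
python3 snap.py r7
python3 -m inch '[{"xyz":[0,0,0],"twist":0},{"xyz":[0,0,0],"twist":0},{"xyz":[0,0,0],"twist":0},{"xyz":[0,0,0],"twist":0},{"xyz":[0,0,0.2],"twist":9},{"xyz":[0,0,0.3],"twist":18},{"xyz":[0,0,0.5],"twist":27},{"xyz":[0,0,0.6],"twist":36},{"xyz":[0,0,0.8],"twist":45},{"xyz":[0,0,0.9],"twist":54},{"xyz":[0,0,1],"twist":63},{"xyz":[0,0,1.2],"twist":72},{"xyz":[0,0,1.3],"twist":81},{"xyz":[0,0,1.5],"twist":90},{"xyz":[0,0,1.7],"twist":99},{"xyz":[0,0,1.8],"twist":108},{"xyz":[0,0,1.9],"twist":116},{"xyz":[0,0,2],"twist":124},{"xyz":[0,0,2],"twist":124}]' 0
python3 snap.py f3
```

```text
contact_force: [-0.0, 0.0, 0.5]
grasp_force: 0.0
[-0.   0.   0.5] [0.06 0.02 0.08] [565.  -43.6  95. ] j7 1.339 0.555
clock: 20.12
tool_pos: [564.1, -43.6, 92.8]
orientation: [-0.0, 0.966, 0.258, -0.001]
contact_force: [-4.9, 0.2, 5.9]
gripper_width: 0.384
grasp_force: 59.7
[-4.9  0.2  5.9] [-0.2   0.91 -0.08] [564.1 -43.6  92.8] j7 -0.411 0.384
```

```bash
python3 -m inch '[{"xyz":[0,0,0.2],"twist":9},{"xyz":[0,0,0.3],"twist":18},{"xyz":[0,0,0.5],"twist":27},{"xyz":[0,0,0.6],"twist":36},{"xyz":[0,0,0.8],"twist":45},{"xyz":[0,0,0.9],"twist":54},{"xyz":[0,0,1],"twist":63},{"xyz":[0,0,1.2],"twist":72},{"xyz":[0,0,1.3],"twist":81},{"xyz":[0,0,1.5],"twist":90},{"xyz":[0,0,1.7],"twist":99},{"xyz":[0,0,1.8],"twist":108},{"xyz":[0,0,1.9],"twist":116},{"xyz":[0,0,2],"twist":124},{"xyz":[0,0,2],"twist":124},{"xyz":[0,0,2],"twist":124},{"xyz":[0,0,2],"twist":124}]' 0
python3 snap.py f4
python3 -c "
import cv2,numpy as np
cv2.imwrite('pics/m5.png',np.hstack([cv2.resize(cv2.imread(f'pics/{n}.png')[170:420,150:416],None,fx=1.5,fy=1.5) for n in('f3','f4')]))"
```

```text
clock: 22.3
tool_pos: [564.5, -43.0, 90.9]
orientation: [-0.0, -0.682, 0.731, 0.001]
contact_force: [-2.9, 0.8, 5.1]
gripper_width: 0.385
grasp_force: 59.7
[-2.9  0.8  5.1] [ 0.24  0.71 -0.08] [564.5 -43.   90.9] j7 -2.313 0.385
```

View pics/m5.png

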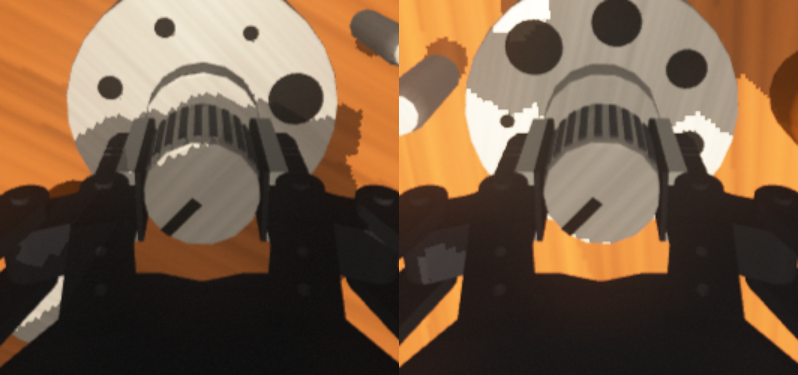

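The index line kept its angle relative to the fingers from f3 to f4, in both frames pointing down-left to about (567,232) in the right one. Its world direction works out at one turn plus about 6° from where the screw dropped. The grip holds at 60 N and the contact forces are small.

```bash
python3 -c "
from cell import env
print(env.finish_job())"
```

```text
the job is handed in; nothing more can be done
None
```

The screw was backed off about 60° until it dropped, then wound forward about one turn (365°), and I handed the job in with the head still gripped at 60 N, about 22 s into the 72 s allowed; no result was returned.

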